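Lock the drip plate onto the glue-gun board

TASK

Fit the drip plate that has the long rectangular eye (yellow knob) onto the glue-gun board: tilt it so that its eye passes over the stud's wide red head, one end of the head first, then level it, so that it lies flat on the board with the stud through its eye and the head above it, and let go. Leave the other plate and the black glue gun where they are.

Things in the scene. Friction and masses are not known exactly. Their poses are not given: they have to be found in the camera images.
- drip_plate: Loose blue plate, 154x56x5 mm, 0.1 kg, lying flat. Origin: centre of its eye, underside; z up. The eye, a through hole 64 (x) by 36 (y), has rims 10 wide at its far end and sides; plate ends at x=+42 and x=-112. A yellow square knob 22x22 stands at x=-90, y=0, from z=5 to 50; grip it across y to keep the fingers clear of the stud.
- station: Fixed dark board 270 (x) by 120 mm; origin at table height on its stud's axis, board top z=15. Stud: round neck 10 wide, rigid red bar head 76 (x) by 12 (y), z=47 to 53. The head is longer than the eye: at 30 deg tilt the plate's low far rim goes under one head end, is drawn near the neck, then the other rim clears. Wire rest 50 tall at x=+105 to 118; knob goes to -x, the robot's side.
- spare_plate: Bystander beside the drip plate, on either side: a blue plate of the same size, 154x56x5 mm, but with a 20x20 hole too small for the head, and a black knob. Origin: centre of its hole, underside; knob at x=-90. Must stay within 30 mm of where it is.
- glue_gun: Bystander: black glue gun with an orange trigger, about 230 long, 130 across and 40 mm high, lying on its side beyond the plates. Origin: under its barrel, barrel along x. Must stay within 30 mm of where it is.
There are look-alikes about, which are no part of the job. What is shaped like the drip_plate but green or pink is not meant.

How it is judged:
At the end, for the whole second after the job is handed in: The drip plate lies at rest flat on the board (its underside within 7 mm of the board's top, tilted less than 0.12 rad), below the head, with the stud through its eye (the stud's axis inside the 64 by 36 mm opening). The spare plate and the black glue gun are within 30 mm of where they started (x of station in the frame of drip_plate between -0.032 and 0.032 m and y of station in the frame of drip_plate between -0.018 and 0.018 m and z of drip_plate in the frame of station between 0.01 and 0.022 m and angle between drip_plate's own z axis and vertical below 0.12 rad and linear speed of drip_plate below 0.02 m/s and distance of each of spare_plate, glue_gun from where it was at the start of the episode below 0.03 m); the robot touches nothing.
It fails at once if the spare plate is moved more than 30 mm (distance of spare_plate from where it was at the start of the episode above 0.03 m).
It fails at once if the black glue gun is moved more than 30 mm (distance of glue_gun from where it was at the start of the episode above 0.03 m).
It also fails if it takes over 40 s, if anything falls off the work surface, if the arm or the gripper's body presses on something with over 40 N, if the wrist force passes 120 N, or if a joint passes its speed limit or range.

ROBOT

A 6-joint arm with a two-finger parallel gripper is mounted at the origin on the work surface. World frame = base frame: x ahead of the robot, y to its left, z up, the work surface at z = 0. Lengths are in m, angles in rad, forces in N, time in s.
With the tool pointing down it reaches from about 0.25 to 0.775 m from the base axis. Payload 4 kg.
Tool frame: the origin (TCP) lies at the centre of the arm's flange, where the gripper is bolted on; the fingertips stand 199 mm ahead of it and the grasp point (between the pads) lies 180 mm ahead of it (robot.tcp_to_tips is the distance from the TCP to the fingertips, in m); z points along the fingers, y is the line along which they close (so a half turn about z gives the same grasp; the last joint's range is limited). The gripper opens to 94 mm and grips with 3 to 60 N. Pads are 16 mm wide; open, the fingers measure 119 mm over their backs; the gripper's body (75 mm by 177 mm) begins 78 mm behind the grasp point.
Start: joints at [1.242, 0.087, 1.371, -0, 1.684, -0.103], TCP at [0.123, 0.536, 0.405] pointing down, gripper open.
Joint ranges: [-3.1, 3.1], [-0.76, 2.03], [0.27, 2.55], [-1.08, 4.22], [0.17, 2.65], [-2.57, 2.57]. Speed limits (rad/s): [2.79, 2.79, 3.14, 3.14, 3.14, 3.14].

INTERFACE

Orientations are given as [roll, pitch, yaw] about the fixed x, y, z axes, in that order (R = Rz(yaw) Ry(pitch) Rx(roll)).
In Python, from bench import telemetry, snapshot, ticket, robot gives the robot as it stands.
- The arm moves only by the tool apply_moves, never from a script. Its argument "moves" is a list that holds one entry, the list of rows, each a list of 5 numbers: the shift along the tool's x, y, z in units of 50 mm (1.0 is 50 mm), then the turn about the tool's z in units of 10 degrees (1.0 is 10 degrees), then the closure, from 0 (fully open) to 1 (shut). A call has 1 to 10 rows; each row is the pose to reach, as a shift and turn from the pose commanded when the call began, along the tool's axes at that moment; what a row does not reach only later rows make up. A row lasts 1/8 s, in which the tool goes at most 62.5 mm and 10.7 degrees, less where a joint would pass 70% of its speed; a pose out of reach is approached as far as the arm can. A call with a gripper value outside its range is refused whole. The fingers move at their own pace and stop on an object; the grip force is fixed at half the most. Time passes only in rows, so rows that repeat a pose let the fingers close. It gives the time, the measured TCP pose, the force, the opening and the grip force at its end, in the units of the state.
- telemetry.get_obs(): the state, without advancing time (a new reading comes with each control period).
- snapshot(name): name is "scene" or "top" or "wrist"; returns a dict with "image" (420x560x3 uint8, red, green, blue), "fovy" (degrees; the focal length in pixels is half the picture's height over the tangent of half this angle, whatever the lens; pixels are square), "cx", "cy" (the principal point, pixels), "R" (3x3) and "t" (3): a world point X has camera coordinates R X + t. Camera axes: x right, y down, z forward; pixel columns grow to the right and rows downward; lengths in m; the calibration is good to about 2 mm. A picture is of the moment at which its call begins. There is no depth.
- ticket.close_job(): hands the job in; it is judged then, once.
The state is a dict: "time": time; "joint_positions": joint angles; "qvel": joint speeds; "joint_torque": joint torques, N m; "tool_pos": TCP position; "ee_rot": TCP orientation; "wrist_force": force on the tool from outside, world axes, zero at the start; "wrist_torque": the same for the moment, N m; "width": finger opening in m; "finger_force": force on a finger pad.
Only numpy, scipy, OpenCV 4.12 (cv2) and the standard library are available. Lean on these libraries where they do the work, as an engineer would, in place of code of your own. Each camera call takes 0.05 s, during which the arm holds its last target. There are 200 camera calls.

## Working session

There is one attempt and no reset: what is moved stays moved. The work goes in short steps, Python scripts to look and compute and a tool call to move; the robot and the scene stay as the last step left them, time stands still between calls to the robot, and variables do not carry over. Pictures are saved under pics/ and viewed, at most 14 in all, crops included, and the job is handed in when it is done.

Besides the shell and the picture viewer there is one more tool, called in YAML: its name, and indented under it one key for each argument. apply_moves: Moves the arm, as the interface text tells. Its arguments: {"type":"object","properties":{"moves":{"type":"array","items":{"type":"array","items":{"type":"array","items":{"type":"number"}}}}},"required":["moves"]}

```bash
ls; mkdir -p pics
cat > h.py <<'E'
import numpy as np, cv2
from bench import telemetry, snapshot, ticket, robot
def save(s,n): cv2.imwrite(f'pics/{n}.png',cv2.cvtColor(s['image'],cv2.COLOR_RGB2BGR))
def K(s):
    f=210/np.tan(np.radians(s['fovy'])/2); return np.array([[f,0,s['cx']],[0,f,s['cy']],[0,0,1]])
def ray(s,uv):
    R=np.array(s['R']);t=np.array(s['t']);d=R.T@np.linalg.inv(K(s))@np.array([*uv,1.]);return -R.T@t,d
def at_z(s,uv,z):
    o,d=ray(s,uv);return o+d*(z-o[2])/d[2]
def proj(s,X):
    c=K(s)@(np.array(s['R'])@np.array(X)+np.array(s['t']));return c[:2]/c[2]
def tri(views):
    A=[];b=[]
    for s,uv in views:
        o,d=ray(s,uv);d/=np.linalg.norm(d);P=np.eye(3)-np.outer(d,d);A.append(P);b.append(P@o)
    return np.linalg.lstsq(np.vstack(A),np.hstack(b),rcond=None)[0]
E
python3 - <<'E'
from h import *
import pickle
S={n:snapshot(n) for n in('scene','top')}
pickle.dump(S,open('s0.pkl','wb'))
for n in S: save(S[n],n+'0'); print(n,S[n]['fovy'],S[n]['t'],-np.array(S[n]['R']).T@S[n]['t'])
print(telemetry.get_obs())
E
```

```text
pics
scene 52.1674162450489 [ 0.1522762  -0.4384743   1.35543726] [ 1.10499868 -0.02117228  0.91169488]
top 42.62502202406149 [-0.06214156  0.53619262  1.40669418] [ 0.35809324 -0.08315181  1.46116653]
{'time': 0.1, 'joint_positions': array([ 1.24187421e+00,  8.79104290e-02,  1.37202933e+00, -3.76248091e-05,
        1.68358260e+00, -1.03088011e-01]), 'qvel': array([ 0.00027224, -0.00202467, -0.00285368, -0.00036912,  0.00018662,
       -0.00198071]), 'joint_torque': array([ 2.52428850e-03, -3.41250336e+01, -3.03301942e+01,  7.20334821e-02,
        3.03359097e-02, -1.11930829e-04]), 'tool_pos': array([0.12313366, 0.53595835, 0.40364223]), 'ee_rot': array([-3.13966934e+00, -1.61382319e-04,  2.91575420e+00]), 'wrist_force': array([ 0.11011832,  1.22677389, -0.08305126]), 'wrist_torque': array([-0.01052069,  0.01543107, -0.0020211 ]), 'finger_force': 0.0, 'width': 0.09409657248926474}
```

View pics/top0.png

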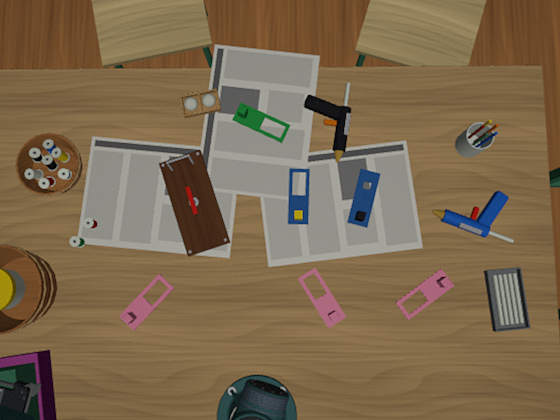

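View pics/scene0.png

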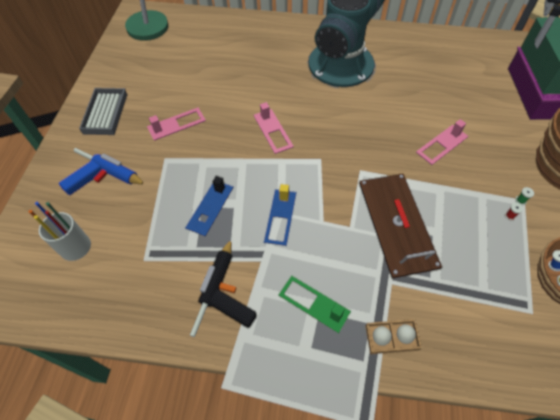

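Top view: target plate at columns 289–308, rows 169–223, with the knob at (298,215). The spare plate is right of it at (364,198), the gun above at (340,120), and the board around (195,203) with the red head at (192,200) and the wire rest at its top end.

```bash
cat > m.py <<'E'
from h import *
import pickle
def blob(s,lo,hi,roi,mn=20):
    u0,v0,u1,v1=roi
    hsv=cv2.cvtColor(s['image'],cv2.COLOR_RGB2HSV); m=cv2.inRange(hsv,lo,hi)
    z=np.zeros_like(m); z[v0:v1,u0:u1]=m[v0:v1,u0:u1]
    n,l,st,c=cv2.connectedComponentsWithStats(z); i=1+np.argmax(st[1:,4])
    p=np.argwhere(l==i)[:,::-1].astype(np.float32)
    return c[i],st[i,4],cv2.minAreaRect(p),p
E
python3 - <<'E'
from m import *
S=pickle.load(open('s0.pkl','rb'));T,C=S['top'],S['scene']
Y=((22,120,90),(35,255,255));Rd=((0,170,90),(6,255,255));B=((100,120,50),(120,255,255))
r={}
for n,s,k,h,b in(('top',T,(285,200,312,230),(175,175,210,225),(284,160,312,228)),('scene',C,(270,175,300,210),(390,190,415,235),(255,175,300,250))):
    for nm,cc,roi in(('knob',Y,k),('head',Rd,h),('plate',B,b)):
        r[n,nm]=blob(s,*cc,roi); c,a,q,p=r[n,nm]; print(n,nm,c.round(1),a,[np.round(x,1) for x in q])
for nm,z in(('knob',.05),('head',.053),('plate',.005)):
    print(nm,tri([(T,r['top',nm][0]),(C,r['scene',nm][0])]).round(4),at_z(T,r['top',nm][0],z).round(4))
    print(np.array([at_z(T,x,z)[:2] for x in cv2.boxPoints(r['top',nm][2])]).round(4).tolist())
p=r['top','head'][3]
W=np.array([at_z(T,x,.053)[:2] for x in p]);d=np.linalg.svd(W-W.mean(0))[2][0];print('headdir',np.degrees(np.arctan2(d[1],d[0])))
p=r['top','plate'][3]
W=np.array([at_z(T,x,.005)[:2] for x in p]);d=np.linalg.svd(W-W.mean(0))[2][0];print('platedir',np.degrees(np.arctan2(d[1],d[0])))
# station board corners, pixels from picture
for uv in((161,164),(200,150),(229,240),(190,255)):print(at_z(T,uv,.015).round(4))
E
```

```text
top knob [297.9 214.5] 75 [array([298. , 214.5]), array([9., 8.]), np.float64(90.0)]
top head [191.  199.8] 144 [array([191. , 199.8]), array([28.8,  5.2]), np.float64(72.3)]
top plate [298.3 200. ] 623 [array([298.4, 196. ]), array([19.3, 54.5]), np.float64(1.7)]
scene knob [283.6 191.8] 113 [array([283.5, 192. ]), array([14.,  7.]), np.float64(90.0)]
scene head [401.5 212.5] 177 [array([401.5, 213. ]), array([30.8,  6.3]), np.float64(68.7)]
scene plate [280.9 213.5] 560 [array([279.7, 217.2]), array([21.2, 52.8]), np.float64(10.6)]
knob [ 0.5219 -0.1099  0.0273] [ 0.5192 -0.1081  0.05  ]
[[0.5313, -0.098], [0.5312, -0.1191], [0.5073, -0.1189], [0.5074, -0.0979]]
head [0.5593 0.1743 0.0495] [0.5589 0.1746 0.053 ]
[[0.5936, 0.1936], [0.5978, 0.1804], [0.5243, 0.1558], [0.5201, 0.1689]]
plate [ 0.5659 -0.1114 -0.0046] [ 0.5644 -0.1103  0.005 ]
[[0.5013, -0.0818], [0.652, -0.0866], [0.6502, -0.1396], [0.4996, -0.1341]]
headdir -161.5057466847445
platedir 177.35968485858447
[0.6639 0.2661 0.015 ]
[0.7026 0.1595 0.015 ]
[0.4547 0.077  0.015 ]
[0.4146 0.1814 0.015 ]
```

```bash
cat >> h.py <<'E'
def go(target,yawdeg):
    """print move units from measured pose to TCP target, yaw mod 180"""
    from scipy.spatial.transform import Rotation as Ro
    o=telemetry.get_obs(); R=Ro.from_euler('xyz',o['ee_rot']).as_matrix()
    d=R.T@(np.array(target)-o['tool_pos'])/.05
    y=np.degrees(np.arctan2(R[1,0],R[0,0])); t=-((yawdeg-y+90)%180-90)/10
    print('t',o['time'],'pos',o['tool_pos'].round(4),'yaw',round(y,2),'j',o['joint_positions'].round(2),'units',d.round(3),'turn',round(t,3),'w',o['width'],'F',o['wrist_force'].round(1))
E
python3 -c "
from h import *
go([.519,-.108,.36],-2)"
```

```text
t 0.1 pos [0.1231 0.536  0.4036] yaw 167.06 j [ 1.24  0.09  1.37 -0.    1.68 -0.1 ] units [-10.6   -10.778   0.892] turn -1.094 w 0.09409657248926474 F [ 0.1  1.2 -0.1]
```

apply_moves:
  moves:
    - [[-10.6,-10.78,0.9,0,0],[-10.6,-10.78,0.9,0,0],[-10.6,-10.78,0.9,0,0],[-10.6,-10.78,0.9,0,0],[-10.6,-10.78,0.9,0,0],[-10.6,-10.78,0.9,-1.09,0],[-10.6,-10.78,0.9,-1.09,0],[-10.6,-10.78,0.9,-1.09,0],[-10.6,-10.78,0.9,-1.09,0],[-10.6,-10.78,0.9,-1.09,0]]

```text
time: 1.35
tool_pos: [0.4437, 0.0139, 0.3679]
ee_rot: [3.141, 0.0, 3.106]
wrist_force: [1.4, 0.5, -0.6]
width: 0.0938
finger_force: 0.0
```

```bash
python3 -c "
from h import *
go([.519,-.108,.36],-2)"
```

```text
t 1.35 pos [0.4437 0.0139 0.3679] yaw 177.94 j [-0.1  -0.14  1.67  0.    1.62 -1.63] units [-1.592 -2.383  0.157] turn -0.006 w 0.09384500197521364 F [ 1.4  0.5 -0.6]
```

apply_moves:
  moves:
    - [[-1.55,-2.35,0.15,0,0],[-1.55,-2.35,0.15,0,0],[-1.55,-2.35,0.15,0,0],[-1.55,-2.35,0.15,0,0],[-1.55,-2.35,0.15,0,0]]

```text
time: 1.98
tool_pos: [0.516, -0.1029, 0.3609]
ee_rot: [3.141, -0.0, 3.108]
wrist_force: [0.2, -0.1, -0.2]
width: 0.0939
finger_force: 0.0
```

Run:
```python
from m import *
s=snapshot('wrist'); save(s,'w1'); pickle.dump(s,open('w1.pkl','wb'))
go([.519,-.108,.26],-2)
print(-np.array(s['R']).T@s['t'])
for X in([.519,-.108,.05],[.609,-.111,.005]): print(proj(s,X))
```

```text
t 2.025 pos [ 0.516  -0.1027  0.3612] yaw 178.08 j [-0.3   0.05  1.5   0.    1.6  -1.84] units [-0.064 -0.105  2.023] turn 0.008 w 0.09373174322420748 F [-0.4  1.1 -0. ]
[ 0.44312582 -0.1000823   0.33848808]
[274.98327823 213.35636448]
[276.12078262 278.67349367]
```

View pics/w1.png

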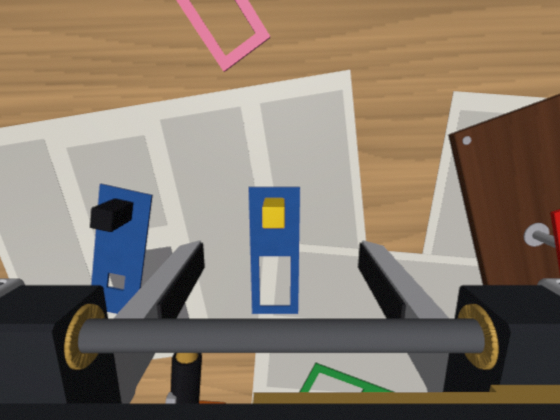

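Wrist view: the knob's top face is at about (273,216) and the plate spans columns 249–300 with its eye at (275,280). The spare plate sits well to the left at (120,245), clear of the fingers.

Run:
```python
from m import *
s=pickle.load(open('w1.pkl','rb'));T=pickle.load(open('s0.pkl','rb'))['top']
c,a,q,p=blob(s,(22,120,90),(35,255,255),(255,190,295,235)); 
v=cv2.cvtColor(s['image'],cv2.COLOR_RGB2HSV)[195:232,273]; print(v.tolist())
print(c,a,q)
c,a,q,p=blob(s,(100,120,50),(120,255,255),(240,180,310,318)); b=cv2.boxPoints(q);print(b.round(1).tolist(),np.array([at_z(s,x,.005)[:2] for x in b]).round(4).tolist())
```

```text
[[108, 187, 143], [108, 171, 139], [99, 39, 105], [24, 156, 136], [24, 209, 151], [24, 215, 152], [25, 217, 154], [25, 212, 155], [24, 216, 155], [25, 219, 154], [24, 212, 156], [24, 216, 168], [25, 212, 208], [25, 209, 223], [25, 212, 224], [25, 210, 223], [25, 215, 222], [25, 212, 223], [25, 212, 223], [25, 214, 222], [25, 213, 222], [25, 211, 222], [25, 212, 223], [25, 211, 222], [25, 213, 222], [25, 214, 222], [25, 211, 222], [25, 211, 221], [25, 212, 221], [24, 213, 220], [24, 217, 220], [25, 213, 218], [24, 198, 193], [17, 47, 115], [109, 159, 133], [108, 185, 143], [108, 190, 142]]
[273.19662058 212.87096774] 651 ((273.0, 212.5), (29.0, 22.0), 90.0)
[[249.0, 187.0], [299.0, 187.0], [299.0, 313.0], [249.0, 313.0]] [[0.5007, -0.1359], [0.5026, -0.0824], [0.6547, -0.0854], [0.6526, -0.1451]]
```

Run:
```python
from m import *
s=pickle.load(open('w1.pkl','rb'));T=pickle.load(open('s0.pkl','rb'))['top']
print(tri([(s,(273.3,217)),(T,(298,214.3))]),at_z(s,(273.3,217),.05))
# tips 199: grasp 32mm above plate top -> z .037 -> TCP .217
go([.521,-.109,.217],-2)
```

```text
[ 0.51775058 -0.1086523   0.06750264] [ 0.52252    -0.10973855  0.05      ]
t 2.025 pos [ 0.516  -0.1027  0.3612] yaw 178.08 j [-0.3   0.05  1.5   0.    1.6  -1.84] units [-0.104 -0.124  2.883] turn 0.008 w 0.09373174322420748 F [-0.4  1.1 -0. ]
```

apply_moves:
  moves:
    - [[-0.1,-0.12,1.0,0,0],[-0.1,-0.12,2.0,0,0],[-0.1,-0.12,2.6,0,0],[-0.1,-0.12,2.88,0,0],[-0.1,-0.12,2.88,0,0],[-0.1,-0.12,2.88,0,1],[-0.1,-0.12,2.88,0,1],[-0.1,-0.12,2.88,0,1],[-0.1,-0.12,2.88,0,1],[-0.1,-0.12,2.88,0,1]]

```text
time: 3.28
tool_pos: [0.5213, -0.1105, 0.2169]
ee_rot: [3.142, 0.0, 3.106]
wrist_force: [-0.1, 0.5, 0.5]
width: 0.0476
finger_force: 0.0
```

apply_moves:
  moves:
    - [[0,0,0,0,1],[0,0,0,0,1],[0,0,0,0,1],[0,0,0,0,1],[0,0,-0.5,0,1],[0,0,-1.0,0,1],[0,0,-1.6,0,1],[0,0,-1.8,0,1],[0,0,-1.8,0,1]]

```text
time: 4.4
tool_pos: [0.5213, -0.1104, 0.307]
ee_rot: [-3.141, 0.001, 3.106]
wrist_force: [-0.3, -0.3, -1.6]
width: 0.0217
finger_force: 30.0
```

Run:
```python
from m import *
s=snapshot('wrist'); c=snapshot('scene')
im=np.hstack([s['image'][150:400,180:400],c['image'][150:300,200:320].repeat(2,0)[:250].repeat(2,1)])
cv2.imwrite('pics/l1.png',cv2.cvtColor(im,cv2.COLOR_RGB2BGR))
go([.559,.1745,.3],18.5)
```

```text
t 4.5 pos [ 0.5209 -0.1103  0.3053] yaw 177.96 j [-0.32  0.09  1.57  0.    1.49 -1.85] units [-0.559  5.72   0.109] turn -2.054 w 0.022071437953925993 F [ 1.1  0.1 -0.4]
```

View pics/l1.png

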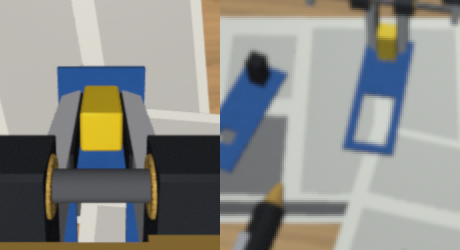

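Run:
```python
from m import *
c=pickle.load(open('s0.pkl','rb'))['scene']
a=np.radians(-2.04);k=np.array([.5211,-.1104])
def W(x,y,z,k=k,a=a):
    x+=.09;return [k[0]+x*np.cos(a)-y*np.sin(a),k[1]+x*np.sin(a)+y*np.cos(a),z]
for tilt in(0,10,20,30):
    t=np.radians(tilt);L=.132*np.cos(t);dz=.132*np.sin(t)
    print(tilt,[proj(c,W(L-.09,y,.09-dz+.005)).round(1).tolist() for y in(-.028,.028)])
```

```text
0 [[260.8, 222.2], [286.0, 225.8]]
10 [[261.6, 226.5], [286.3, 230.0]]
20 [[262.6, 229.0], [286.8, 232.4]]
30 [[263.9, 229.7], [287.5, 233.1]]
```

Run:
```python
from m import *
go([.369,.111,.305],18.5)
```

```text
t 4.5 pos [ 0.5209 -0.1103  0.3053] yaw 177.96 j [-0.32  0.09  1.57  0.    1.49 -1.85] units [3.194 4.315 0.017] turn -2.054 w 0.022071437953925993 F [ 1.1  0.1 -0.4]
```

apply_moves:
  moves:
    - [[0.6,0.8,0,-0.4,1],[1.2,1.6,0,-0.8,1],[1.8,2.4,0,-1.2,1],[2.4,3.2,0,-1.6,1],[2.8,3.8,0,-2.05,1],[3.2,4.32,0,-2.05,1],[3.2,4.32,0,-2.05,1],[3.2,4.32,0,-2.05,1]]

```text
time: 5.5
tool_pos: [0.3692, 0.1108, 0.3061]
ee_rot: [-3.141, -0.001, -2.819]
wrist_force: [-0.2, 0.6, -0.0]
width: 0.0218
finger_force: 30.0
```

Run:
```python
from m import *
s=snapshot('wrist'); save(s,'w2'); pickle.dump(s,open('w2.pkl','wb'));c=snapshot('scene');save(c,'s2')
go([.369,.111,.25],18.5)
for X in([.559,.1745,.053],[.559+.036,.1745+.012,.053],[.559-.036,.1745-.012,.053]): print(proj(s,X))
```

```text
t 5.6 pos [0.3695 0.1105 0.3064] yaw -161.61 j [ 0.14 -0.25  1.88 -0.    1.51 -1.75] units [0.006 0.013 1.128] turn -0.011 w 0.02203678575081213 F [-0.  -0.3 -0.4]
[281.29239022 434.93256387]
[281.28116658 466.22386307]
[281.30437499 401.5192833 ]
```

View pics/w2.png

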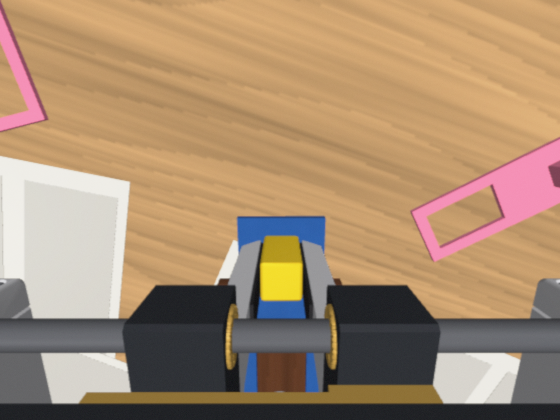

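apply_moves:
  moves:
    - [[0,0,0.6,0,1],[0,0,1.12,0,1],[-0.3,0,1.12,0,1],[-0.6,0,1.12,0,1],[-0.6,0,1.12,0,1]]

```text
time: 6.22
tool_pos: [0.3996, 0.1209, 0.2523]
ee_rot: [-3.141, 0.003, -2.82]
wrist_force: [-0.7, -0.1, -0.1]
width: 0.022
finger_force: 30.0
```

```bash
cat > view.py <<'E'
import sys
from m import *
c=snapshot('scene');t=snapshot('top');n=sys.argv[1];pickle.dump((c,t),open(n+'.pkl','wb'))
f=lambda im,u,v,k,w,h:cv2.resize(im[v:v+h,u:u+w],None,fx=k,fy=k,interpolation=cv2.INTER_CUBIC)
a=f(c['image'],330,130,4,130,150);b=f(t['image'],150,150,4,70,150)
cv2.imwrite(f'pics/{n}.png',cv2.cvtColor(np.hstack([a,b]),cv2.COLOR_RGB2BGR))
o=telemetry.get_obs();p=o['tool_pos'][:2];th=np.radians(18.5);d=p-[.559,.1745]
go([.559,.1745,.25],18.5);print('station knob x,y',(np.array([[np.cos(th),np.sin(th)],[-np.sin(th),np.cos(th)]])@d).round(4))
E
python3 view.py v3
```

```text
t 6.325 pos [0.3983 0.1207 0.2517] yaw -161.53 j [ 0.16 -0.13  1.9   0.    1.38 -1.74] units [-3.39e+00  2.00e-03  3.80e-02] turn -0.003 w 0.02174003549014519 F [ 0.2  0.  -0.5]
station knob x,y [-0.1695  0.    ]
```

View pics/v3.png

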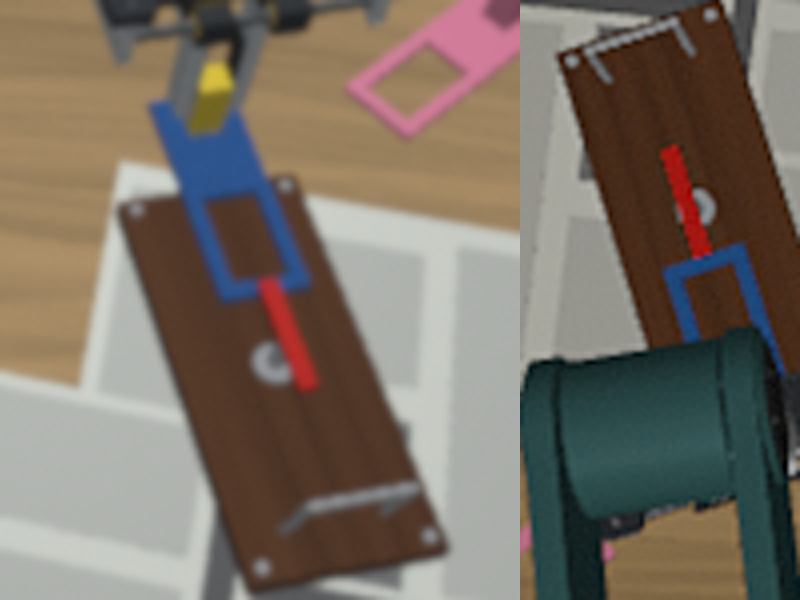

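The nose rim is right at the head's near end and centred on it (top view, rim at (705,258) against the head end at (700,257)). Next I slide the rim under the head end and lift along an arc, so the head tips the plate nose-down in the grip.

apply_moves:
  moves:
    - [[-0.2,0,0,0,1],[-0.32,0,0,0,1],[-0.34,0,-0.2,0,1],[-0.39,0,-0.35,0,1],[-0.43,0,-0.45,0,1],[-0.47,0,-0.55,0,1]]

```text
time: 7.08
tool_pos: [0.4197, 0.1281, 0.2783]
ee_rot: [3.141, -0.001, -2.819]
wrist_force: [0.3, -0.0, -4.4]
width: 0.0218
finger_force: 30.0
```

```bash
python3 view.py v4
```

```text
t 7.175 pos [0.4199 0.1281 0.2788] yaw -161.53 j [ 0.17 -0.1   1.81  0.    1.43 -1.73] units [-2.933e+00 -2.000e-03  5.760e-01] turn -0.003 w 0.021844904944255557 F [-0.3  0.3 -2.4]
station knob x,y [-0.1467  0.0002]
```

View pics/v4.png

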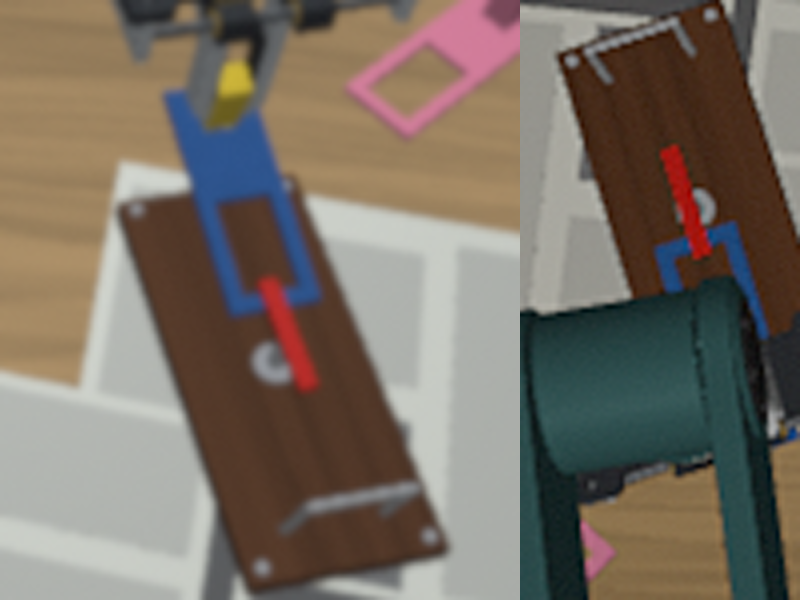

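The rim is under the head and pressing with about 4 N, and the knob has started to lean, so the pivot works. I'll continue the arc.

apply_moves:
  moves:
    - [[-0.1,0,-0.2,0,1],[-0.22,0,-0.39,0,1],[-0.34,0,-0.54,0,1],[-0.44,0,-0.66,0,1],[-0.52,0,-0.76,0,1],[-0.52,0,-0.76,0,1]]

```text
time: 7.92
tool_pos: [0.4451, 0.1365, 0.3169]
ee_rot: [-3.142, 0.002, -2.819]
wrist_force: [1.6, 1.2, -2.9]
width: 0.0218
finger_force: 30.0
```

```bash
python3 view.py v5
```

```text
t 8.025 pos [0.4449 0.1364 0.3168] yaw -161.54 j [ 0.18 -0.07  1.7   0.    1.5  -1.72] units [-2.403 -0.     1.341] turn -0.004 w 0.02175961853781472 F [ 1.5  0.5 -2.7]
station knob x,y [-1.203e-01  1.000e-04]
```

View pics/v5.png

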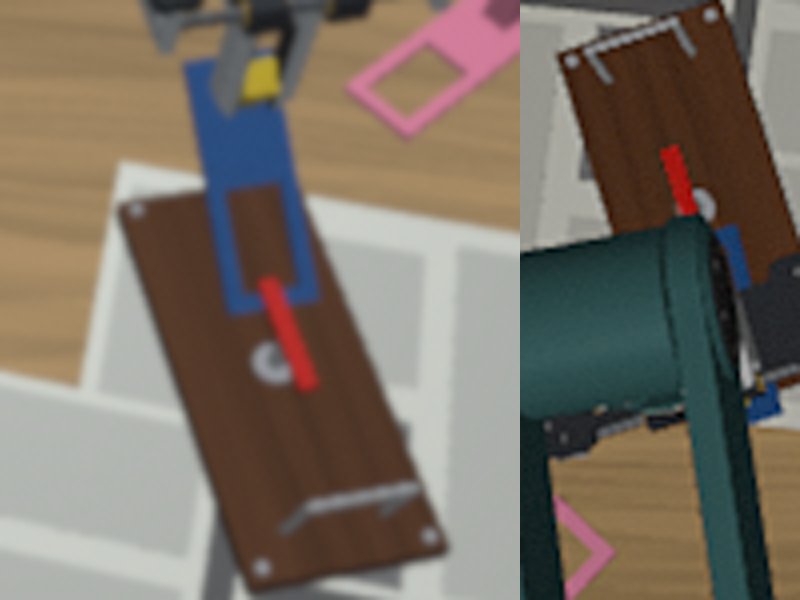

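Tilt from the geometry is about 30.6°, with under 3 N on the wrist. I back out, go up and over the head, and stop above the far end.

apply_moves:
  moves:
    - [[0,0,0.08,0,1],[0.3,0,0.08,0,1],[0.6,0,0.06,0,1],[0.6,0,-0.4,0,1],[0.6,0,-0.72,0,1],[0.1,0,-0.72,0,1],[-0.5,0,-0.72,0,1],[-1.1,0,-0.72,0,1],[-1.57,0,-0.72,0,1],[-1.57,0,-0.72,0,1]]

```text
time: 9.28
tool_pos: [0.5196, 0.1613, 0.3523]
ee_rot: [3.142, -0.0, -2.819]
wrist_force: [-0.8, -1.5, -0.1]
width: 0.0213
finger_force: 30.0
```

```bash
python3 view.py v6
```

```text
t 9.375 pos [0.5184 0.161  0.3524] yaw -161.53 j [ 0.2   0.09  1.47 -0.    1.58 -1.7 ] units [-8.560e-01 -1.000e-03  2.048e+00] turn -0.003 w 0.021763947521933637 F [-0.2  0.4 -1.4]
station knob x,y [-0.0427  0.0001]
```

View pics/v6.png

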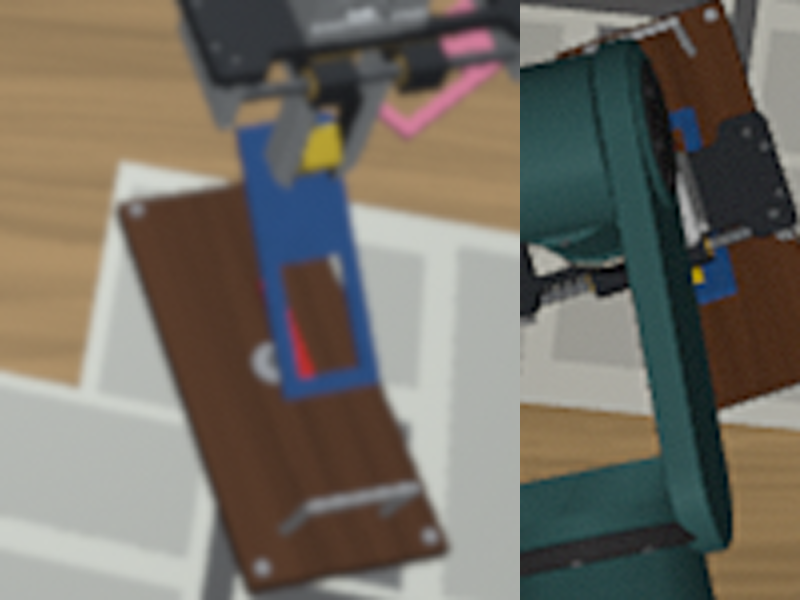

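```bash
cat > pr.py <<'E'
from m import *
th=np.radians(18.5)
def pts(G,phi,L,c):
    t=np.radians(phi);out=[]
    for X,Y,Z in L:
        du,dw=X+90,Z-37
        x=G[0]+du*np.cos(t)+dw*np.sin(t);z=G[1]-du*np.sin(t)+dw*np.cos(t)
        w=[.559+(x*np.cos(th)-Y*np.sin(th))/1e3,.1745+(x*np.sin(th)+Y*np.cos(th))/1e3,z/1e3]
        u=proj(c,w);out.append([round(4*(u[0]-330)),round(4*(u[1]-130))])
    return out
E
python3 - <<'E'
from pr import *
c=pickle.load(open('v6.pkl','rb'))[0]
for f in(24,27,30.6,34): print(f,pts((-42.7,172.4),f,[(42,-28,5),(42,28,5),(-112,-28,5),(32,-18,5),(-32,-18,5),(-32,18,5)],c))
print(pts((-42.7-0,172.4),0,[(-52.3+5-0,0,-82)],c))
w=[proj(c,[.559+x*np.cos(th),.1745+x*np.sin(th),.053]) for x in(-.038,.038)];print([(4*(p-[330,130])).round() for p in w])
E
```

```text
24 [[295, 401], [392, 383], [236, 129], [308, 379], [284, 266], [345, 255]]
27 [[290, 398], [386, 381], [236, 125], [304, 377], [281, 263], [343, 253]]
30.6 [[284, 395], [380, 378], [236, 122], [298, 374], [278, 260], [340, 250]]
34 [[278, 391], [373, 374], [236, 118], [293, 370], [275, 257], [337, 247]]
[[290, 326]]
[array([268., 273.]), array([311., 382.])]
```

apply_moves:
  moves:
    - [[0,0,0.3,0,1],[0,0,0.6,0,1],[0,0,0.8,0,1],[0,0,0.93,0,1],[0,0,0.93,0,1],[0.2,0,0.93,0,1],[0.4,0,0.93,0,1],[0.6,0,0.93,0,1],[0.74,0,0.93,0,1],[0.74,0,0.93,0,1]]

```text
time: 10.62
tool_pos: [0.4833, 0.1493, 0.3061]
ee_rot: [3.142, 0.001, -2.819]
wrist_force: [0.3, 0.1, -0.4]
width: 0.0216
finger_force: 30.0
```

```bash
python3 view.py v7
```

```text
t 10.725 pos [0.4838 0.1494 0.306 ] yaw -161.54 j [ 0.19  0.03  1.63  0.    1.48 -1.71] units [-1.584e+00 -1.000e-03  1.121e+00] turn -0.004 w 0.02169858353200282 F [-0.8  0.3 -0.8]
station knob x,y [-0.0792  0.0001]
```

View pics/v7.png

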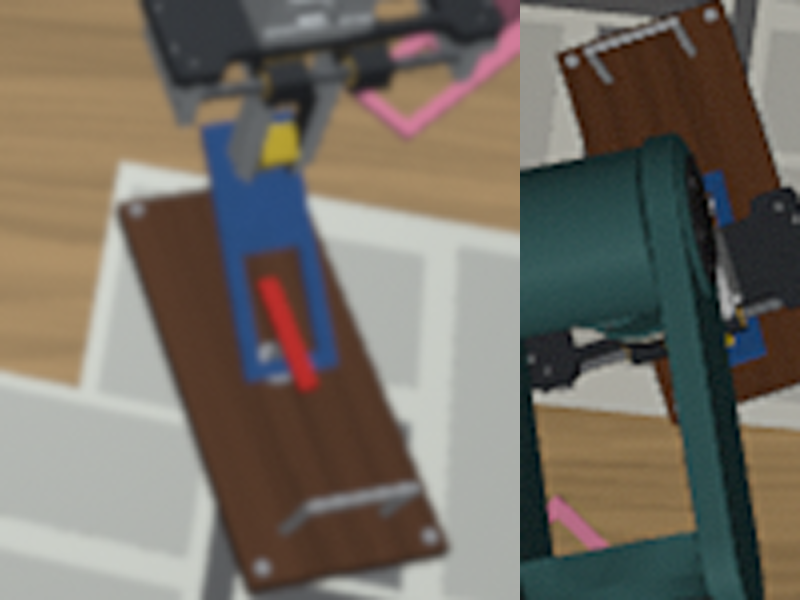

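Rim is under the far head end, and the whole red head is visible through the eye ((268,280) to (312,385)), with the near end clear of the rear rim. Now I lower and level it.

apply_moves:
  moves:
    - [[0,0,0.15,0,1],[0,0,0.3,0,1],[0.07,0,0.46,0,1],[0.14,0,0.62,0,1],[0.18,0,0.72,0,1],[0.23,0,0.83,0,1],[0.27,0,0.93,0,1],[0.31,0,1.03,0,1],[0.31,0,1.03,0,1]]

```text
time: 11.85
tool_pos: [0.469, 0.1445, 0.2536]
ee_rot: [3.141, -0.001, -2.819]
wrist_force: [-1.2, -0.2, 0.6]
width: 0.0218
finger_force: 30.0
```

```bash
python3 view.py v8
python3 - <<'E'
from m import *
c=pickle.load(open('v8.pkl','rb'))[0]
from pr import *
o=telemetry.get_obs();p=o['tool_pos'];d=p[:2]-[.559,.1745]
G=((d@[np.cos(th),np.sin(th)])*1e3,p[2]*1e3-180);print(G)
for f in(0,5,10,15,20):print(f,pts(G,f,[(42,-28,5),(42,28,5),(-112,-28,5),(32,-18,5),(-32,-18,5),(-32,18,5)],c))
E
```

```text
t 11.95 pos [0.4691 0.1445 0.2537] yaw -161.53 j [ 0.18  0.04  1.73  0.    1.38 -1.71] units [-1.896e+00 -1.000e-03  7.200e-02] turn -0.003 w 0.021964443206374664 F [-0.2 -0.5  0.3]
station knob x,y [-0.0948  0.0001]
(np.float64(-94.78689805531108), np.float64(73.6685471093113))
0 [[260, 399], [352, 382], [181, 186], [271, 381], [236, 290], [293, 280]]
5 [[254, 403], [345, 387], [180, 181], [266, 385], [233, 290], [290, 280]]
10 [[248, 406], [338, 390], [179, 175], [260, 387], [230, 289], [286, 280]]
15 [[242, 407], [331, 391], [179, 170], [254, 388], [227, 288], [283, 278]]
20 [[235, 406], [323, 390], [179, 165], [247, 387], [223, 286], [279, 276]]
```

View pics/v8.png

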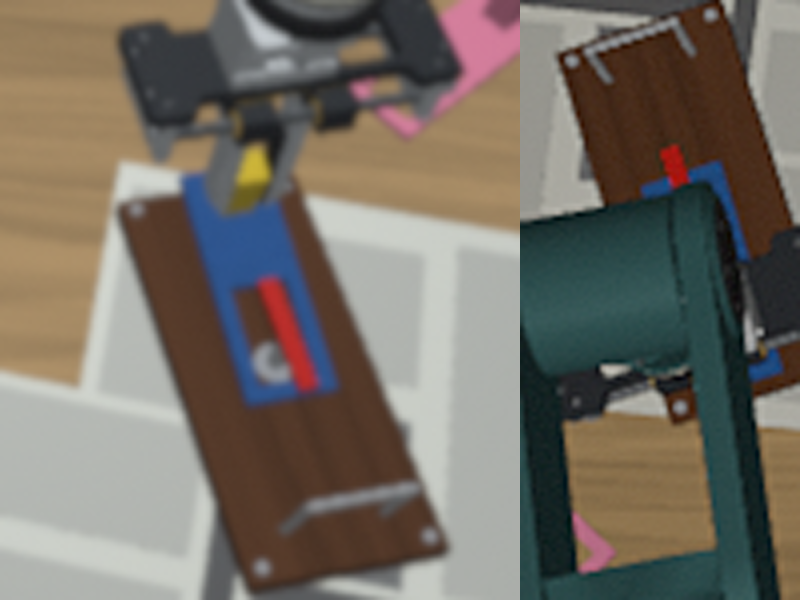

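About 10° left, the eye is round the flange and the head is above it. I finish levelling, press lightly, then release and rise.

apply_moves:
  moves:
    - [[0.04,0,0.15,0,1],[0.07,0,0.3,0,1],[0.09,0,0.4,0,1],[0.09,0,0.45,0,1],[0.09,0,0.45,0,1],[0.09,0,0.45,0,1]]

```text
time: 12.7
tool_pos: [0.4646, 0.1431, 0.2329]
ee_rot: [3.142, -0.001, -2.819]
wrist_force: [-5.5, -1.4, 10.1]
width: 0.0221
finger_force: 30.0
```

apply_moves:
  moves:
    - [[0,0,0,0,0.5],[0,0,0,0,0.5],[0,0,0,0,0.5],[0,0,0,0,0.5],[0,0,-0.5,0,0.5],[0,0,-1.2,0,0.5],[0,0,-2.4,0,0.5],[1.0,0,-3.0,0,0.5],[2.2,0,-3.0,0,0.5],[3.2,0,-3.0,0,0.5]]

```text
time: 13.95
tool_pos: [0.3115, 0.092, 0.3823]
ee_rot: [-3.141, 0.001, -2.819]
wrist_force: [0.6, -0.3, 0.6]
width: 0.0471
finger_force: 0.0
```

```bash
python3 view.py v9
python3 - <<'E'
from pr import *
c=pickle.load(open('v9.pkl','rb'))[0]
print(pts((-99,52),0,[(42,-28,5),(42,28,5),(-112,-28,5),(32,-18,5),(-32,-18,5),(-32,18,5)],c))
E
```

```text
t 14.05 pos [0.3099 0.0918 0.3821] yaw -161.57 j [ 0.11 -0.44  1.86 -0.    1.72 -1.78] units [-5.245e+00 -4.000e-03  2.652e+00] turn -0.007 w 0.04676724578033871 F [-0.4  0.2  0.3]
station knob x,y [-0.2625  0.0006]
[[250, 410], [341, 394], [173, 201], [261, 393], [227, 303], [283, 293]]
```

View pics/v9.png

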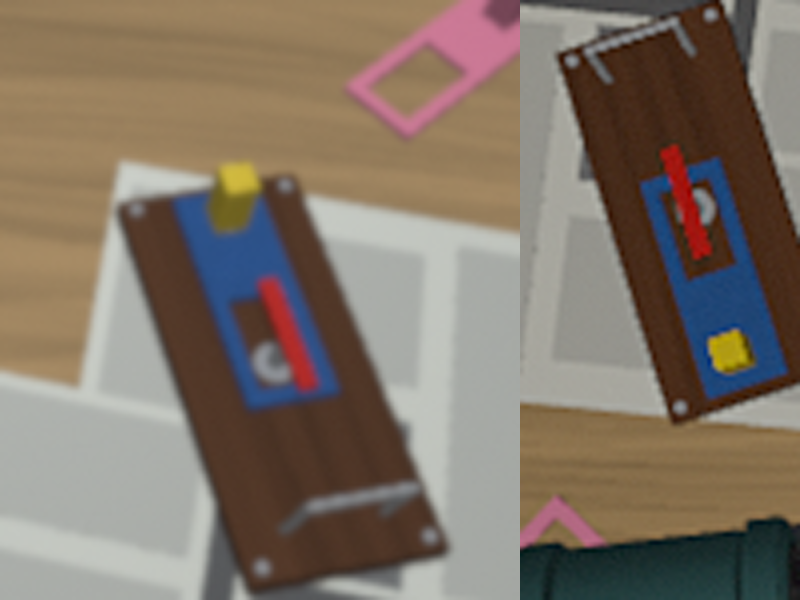

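The plate lies flat: its corners at (250,410), (340,394) and (173,201) match the level prediction. The stud and flange are inside the eye, the head is above it, and the gripper is clear.

```bash
python3 -c "
from bench import ticket
print(ticket.close_job())"
```

```text
the job is handed in; nothing more can be done
None
```

The drip plate lies flat on the glue-gun board with the stud through its eye and the red head above it; the gripper has let go and is clear, the arm never came near the spare plate or the black glue gun, and I handed the job in at about 14 s (no verdict was returned).

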